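Cull the short pin and set the clamp cap

ROBOT

A 6-joint arm with a two-finger parallel gripper is mounted at the origin on a cart in front of the work surface, level with it; the furniture and walls round the work are solid. World frame = base frame: x ahead of the robot, y to its left, z up, the work surface at z = 0. Lengths are in m, angles in rad, forces in N, time in s.
With the tool pointing down it reaches from about 0.25 to 0.725 m from the base axis. Payload 9.7 kg.
Tool frame: the origin (TCP) lies at the very end of the fingers, on their centre line; the grasp point (between the pads) lies 19 mm behind it; z points along the fingers, y is the direction in which the jaws open and shut (so a half turn about z gives the same grasp; the last joint's range is limited). The gripper opens to 85 mm and grips with 20 to 120 N. Pads are 22 mm wide; open, the fingers measure 114 mm over their backs; the gripper's body (76 mm by 85 mm) begins 54 mm behind the grasp point. The pads swing forward as they close: fully open they stand 13 mm farther back than shut.
Start: joints at [1.211, 0.087, 0.176, 1.66, 0, 1.571], TCP at [0.194, 0.515, 0.207] pointing down, gripper open.
Joint ranges: [-3.13, 3.13], [-0.85, 1.81], [-1.15, 1.24], [-2.2, 2.28], [-1.44, 1.52], [-3.14, 3.14]. Speed limits (rad/s): [2.22, 2.22, 2.57, 3.14, 3.14, 3.14].

INTERFACE

Orientations are given as a rotation vector (axis times angle).
In Python, from station import observe, read_camera, camera_info, hand_in gives the robot as it stands.
- The arm moves only by the tool carry_out, never from a script. Its argument "motion" is a list of rows, each a list of 5 numbers: the finger opening in mm, from 0 to 85.4, then the shift along the world's x, y, z in mm, then the turn about the world's z in rad. A call has exactly 10 rows; each row is the pose to reach, as a shift and turn from the pose commanded when the call began; what a row does not reach only later rows make up. A row lasts 1/8 s, in which the tool goes at most 62.5 mm and 10.7 degrees, less where a joint would pass 70% of its speed; a pose out of reach is approached as far as the arm can. A call with a gripper value outside its range is refused whole. The fingers move at their own pace and stop on an object; "force" is the grip in N (left out, the last holds). Time passes only in rows, so rows that repeat a pose let the fingers close, or fill a call up. It gives the time, the measured TCP pose, the force and the opening at its end, in the units of the state.
- observe(): the state, without advancing time (a new reading comes with each control period).
- read_camera(name): name is "scene" or "side" or "wrist"; returns the picture (384x512x3 uint8, blue, green, red); there is no depth.
- camera_info(name): a dict with "K" (3x3 intrinsics, pixels), "R" (3x3) and "t" (3): a world point X has camera coordinates R X + t. Camera axes: x right, y down, z forward; pixel columns grow to the right and rows downward; lengths in m; the calibration is good to about 2 mm. A picture is of the moment at which its call begins: read the wrist's pose just before it. camera_info takes no time and is no camera call; for the wrist camera it gives the pose at the moment of the call.
- hand_in(): hands the job in, once; it reports no verdict.
The state is a dict: "clock": time; "joint_pos": joint angles; "joint_velocities": joint speeds; "tau": joint torques, N m; "tcp_pos": TCP position; "tool_rot": TCP orientation; "contact_force": force on the tool from outside, world axes, zero at the start; "ft_torque": the same for the moment, N m; "grip_width": finger opening in m.
Only numpy, scipy, OpenCV 4.12 (cv2) and the standard library are available. Lean on these libraries where they do the work, as an engineer would, in place of code of your own. Each camera call takes 0.05 s, during which the arm holds its last target.

TASK

One of the three brass pins standing in the steel clamp block is shorter than the other two: pull it out and leave it in the white enamel dish. Then screw the knurled cap on the block down (clockwise) until it bottoms out, back it off a quarter turn, and finish while still holding the cap there in the gripper. Leave the two full-length pins standing in their holes, and do not disturb the dish or the other things on the bench.

Things in the scene. Friction and masses are not known exactly. Their poses are not given: they have to be found in the camera images.
- clamp_block: dark steel clamp block fixed to the bench, 200 mm long (its y) x 56 mm x 32 mm high, plus a steel draw bar that stands out to 37 mm (a few rivets to 40 mm) on its -x side, 22 mm high; origin at the centre of its underside on the bench. The cap's vertical stud stands at its y = -75 mm, three vertical pin holes (13 mm wide, 18 mm deep, mouths at z = 32 mm) at its y = 0, +40 and +80 mm, all at its x = 0. Its place and yaw vary
- screw_cap: round knurled steel cap, 36 mm diameter, 26 mm high, threaded on the block's stud; grip it round its side. Origin on its axis at its underside, 48 mm above the bench when bottomed out; it rises 0.955 mm per radian as it unscrews. This frame does not turn with the cap. Under it is a fixed 16 mm high collar of 26 mm diameter, clear of the fingers
- cap_turn (a joint): turn of the cap in rad: 0 = bottomed out (hard stop), positive = unscrewed counter-clockwise seen from above (right-hand thread). Starts between 2.0 and 3.0; stops at 4.5. Stays where it is left; friction about 0.06 N m
- pin_a: full-length brass pin, 12 mm diameter, 64 mm long, origin at the centre of its lower end, z along the pin; stands in a hole, 46 mm showing
- pin_b: full-length brass pin just like pin_a
- short_pin: the short brass pin, 12 mm diameter, 46 mm long, origin at the centre of its lower end, z along the pin; stands loosely in a hole with 28 mm showing above the block; which hole varies. 42 g or so
- enamel_dish: white round dish, 138 mm diameter outside, about 126 mm inside, 28 mm high, inner floor 5 mm above the bench; origin at the centre of its underside
- flux_pot: bystander: round brown pot, 53 mm diameter, 32 mm high; origin at its underside
- watch_case: bystander: wrist watch without band, 50 x 34 x 10 mm; origin at its underside
- charcoal_lump: bystander: lump of charcoal, 36 x 58 x 32 mm; origin at its underside

How it is judged:
By the outcome, as a careful person would: the job done as asked, in the order asked, and still so for the second after the job is handed in, while the arm keeps its last pose, push and grip.
It also fails if it takes over 64 s, if anything falls off the work surface, if the arm or the gripper's body presses on something with over 40 N, if the wrist force passes 120 N, or if a joint passes its speed limit or range.

## Working session

There is one attempt and no reset: what is moved stays moved. The work goes in short steps, Python scripts to look and compute and a tool call to move; the robot and the scene stay as the last step left them, time stands still between calls to the robot, and variables do not carry over. Pictures are saved under pics/ and viewed, and the job is handed in when it is done.

Besides the shell and the picture viewer there is one more tool, called after "Emit:" as name(argument=value, ...), one argument or row to a line, values as JSON. carry_out: Moves the arm, as the interface text tells. Its arguments: {"type":"object","properties":{"motion":{"type":"array"},"force":{"type":"number"}},"required":["motion"]}

```bash
mkdir -p pics; ls
python3 - <<'E'
from station import *
import cv2
print(observe())
for n in ["scene","side","wrist"]:
    i=camera_info(n); print(n,i)
    cv2.imwrite(f"pics/{n}0.png",read_camera(n))
E
```

```text
pics
{'clock': 0.0, 'joint_pos': array([1.21101555e+00, 8.74598827e-02, 1.75125933e-01, 1.65979929e+00,
       1.37419846e-05, 1.57078929e+00]), 'joint_velocities': array([ 6.97792508e-04, -1.08430640e-03, -8.52493861e-04, -5.20948283e-04,
       -2.43134735e-04,  5.83662357e-05]), 'tau': array([-7.31057889e-05, -5.20387101e+01,  4.64802790e+01,  1.65054901e-02,
       -2.75872189e-06,  7.20417773e-06]), 'tcp_pos': array([0.19354103, 0.51454004, 0.20647899]), 'tool_rot': array([-5.62043006e-01, -3.09065041e+00,  2.06210389e-03]), 'contact_force': array([-0.3214481 , -0.4144944 , -0.96241338]), 'ft_torque': array([-0.0254439 , -0.01110891, -0.01074045]), 'grip_width': 0.08559529036001913}
scene {'K': array([[400.28874508,   0.        , 257.6755049 ],
       [  0.        , 400.28874508, 191.86294683],
       [  0.        ,   0.        ,   1.        ]]), 'R': array([[ 0.52330544, -0.85196055, -0.01773819],
       [-0.62823547, -0.3716542 , -0.68351544],
       [ 0.57573571,  0.3688311 , -0.7297205 ]]), 't': array([-0.46989163,  0.40565286,  0.88255745])}
side {'K': array([[488.84489967,   0.        , 259.46449913],
       [  0.        , 488.84489967, 189.86695864],
       [  0.        ,   0.        ,   1.        ]]), 'R': array([[-0.92006599, -0.39176139,  0.00125935],
       [-0.21116574,  0.49321774, -0.84388702],
       [ 0.32998121, -0.77669768, -0.53651945]]), 't': array([0.57935251, 0.26952463, 0.91119244])}
wrist {'K': array([[296.43727731,   0.        , 255.69147784],
       [  0.        , 296.43727731, 195.73480824],
       [  0.        ,   0.        ,   1.        ]]), 'R': array([[ 0.35177594,  0.93608329, -0.00132515],
       [ 0.90355814, -0.33918253,  0.26179744],
       [ 0.24461474, -0.09329139, -0.96512193]]), 't': array([-0.54965449, -0.03438497,  0.37734398])}
```

View pics/scene0.png

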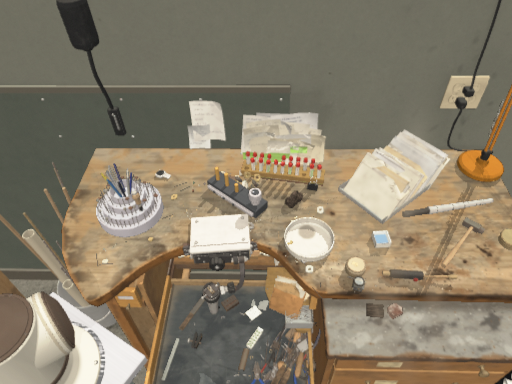

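View pics/side0.png

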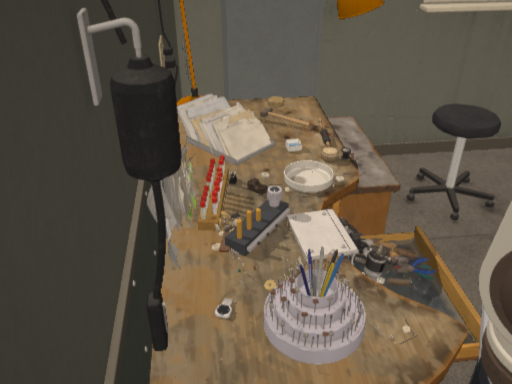

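View pics/wrist0.png

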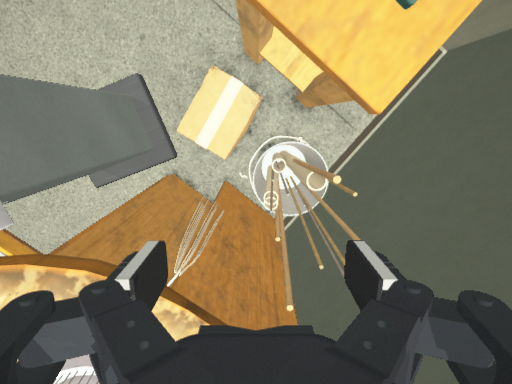

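Run:
```python
import cv2
a=cv2.imread("pics/scene0.png")[150:270,190:350]; cv2.imwrite("pics/s1.png",cv2.resize(a,None,fx=5,fy=5,interpolation=cv2.INTER_CUBIC))
a=cv2.imread("pics/side0.png")[150:260,215:345]; cv2.imwrite("pics/d1.png",cv2.resize(a,None,fx=5,fy=5,interpolation=cv2.INTER_CUBIC))
```

```text
(no output)
```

View pics/s1.png

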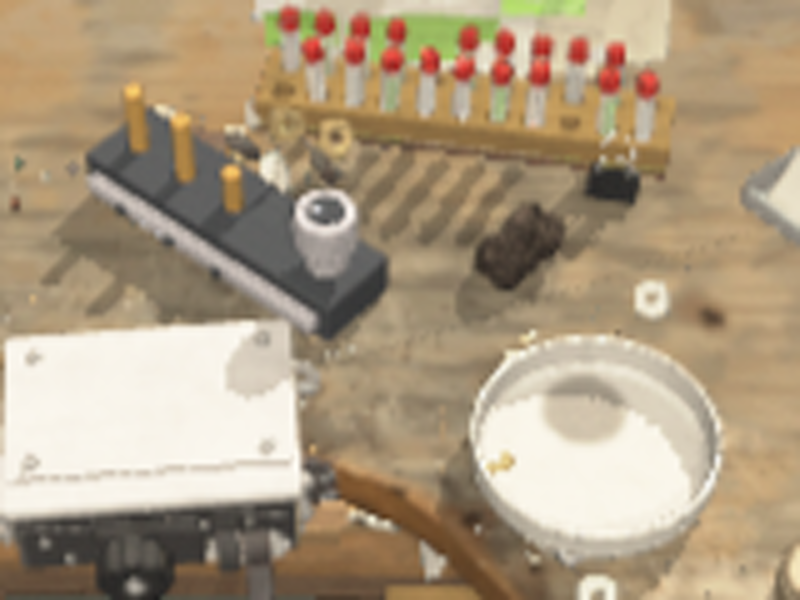

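View pics/d1.png

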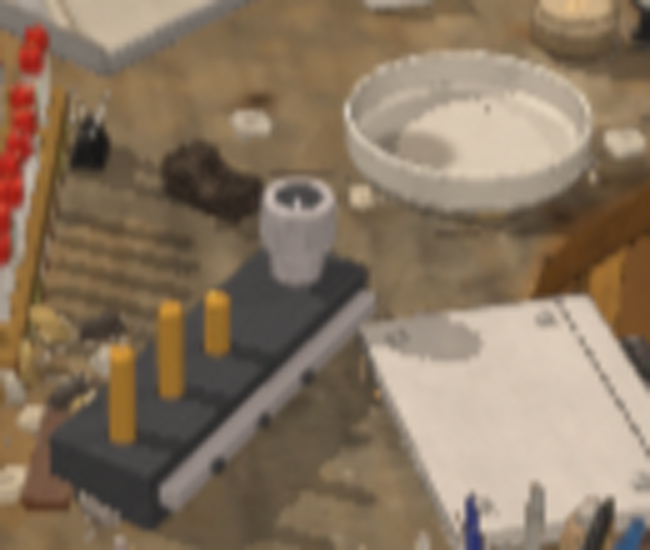

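```bash
cat > h.py <<'E'
import numpy as np, cv2
from scipy.optimize import least_squares
from station import *
def proj(I,X):
    c=np.atleast_2d(X)@I["R"].T+I["t"]; p=c@I["K"].T; return p[:,:2]/p[:,2:]
def ray(I,uv,z):
    d=I["R"].T@np.linalg.solve(I["K"],[*uv,1]); o=-I["R"].T@I["t"]; return o+d*(z-o[2])/d[2]
def tri(Is,uvs):
    f=lambda X:np.concatenate([proj(I,X)[0]-u for I,u in zip(Is,uvs)])
    r=least_squares(f,[0.5,0,0.05]); return r.x,np.abs(r.fun).max()
E
python3 - <<'E'
from h import *
S=camera_info("scene");D=camera_info("side")
a=lambda p:(np.array(p)+.5)/5-.5+[190,150]
b=lambda p:(np.array(p)+.5)/5-.5+[215,150]
pts={"far":((133,90),(122,352),.078),"mid":((182,120),(171,306),.078),"short":((232,172),(217,297),.06),"cap":((327,210),(299,195),.076),
"farb":((140,148),(122,440),.032),"midb":((184,178),(171,394),.032),"shb":((233,208),(217,350),.032),"dish":((596,437),(469,118),.028),"char":((520,245),(212,180),.016)}
for k,(p,q,z) in pts.items():
    X,e=tri([S,D],[a(p),b(q)]); print(k,X.round(4),round(e,2),ray(S,a(p),z).round(4),ray(D,b(q),z).round(4))
def model(v):
    x,y,t,h=v; c,s=np.cos(t),np.sin(t)
    f=lambda l,z:np.array([x-s*l,y+c*l,z])
    return [("far",f(.08,.078)),("mid",f(.04,.078)),("short",f(0,.06)),("cap",f(-.075,h)),("farb",f(.08,.032)),("midb",f(.04,.032)),("shb",f(0,.032))]
def res(v):
    return np.concatenate([np.r_[proj(S,X)[0]-a(pts[k][0]),proj(D,X)[0]-b(pts[k][1])] for k,X in model(v)])
r=min((least_squares(res,[.4,0,t,.076]) for t in np.arange(0,6.3,.5)),key=lambda r:r.cost)
print(r.x,np.abs(r.fun).max()); 
for k,X in model(r.x): print(k,X.round(4))
E
```

```text
far [0.675  0.0095 0.0765] 0.12 [0.6733 0.0083 0.078 ] [0.6744 0.0111 0.078 ]
mid [ 0.6691 -0.0312  0.0767] 0.26 [ 0.6669 -0.0323  0.078 ] [ 0.6689 -0.0299  0.078 ]
short [ 0.6629 -0.0703  0.0583] 0.35 [ 0.66   -0.0716  0.06  ] [ 0.6628 -0.0687  0.06  ]
cap [ 0.6512 -0.1444  0.0753] 0.18 [ 0.6499 -0.1449  0.076 ] [ 0.6513 -0.1439  0.076 ]
farb [0.6757 0.0098 0.0268] 0.34 [0.6701 0.006  0.032 ] [0.6735 0.0153 0.032 ]
midb [ 0.6684 -0.0293  0.0276] 0.54 [ 0.6627 -0.0325  0.032 ] [ 0.6672 -0.0249  0.032 ]
shb [ 0.6623 -0.0696  0.0278] 0.51 [ 0.6569 -0.0725  0.032 ] [ 0.6613 -0.0652  0.032 ]
dish [ 0.6231 -0.3349  0.0222] 0.26 [ 0.618  -0.3365  0.028 ] [ 0.6212 -0.3262  0.028 ]
char [ 0.7339 -0.229   0.0149] 0.28 [ 0.7318 -0.2296  0.016 ] [ 0.7341 -0.2282  0.016 ]
[ 0.66190653 -0.06897527  6.13284666  0.07584512] 1.451711744865264
far [0.6739 0.0101 0.078 ]
mid [ 0.6679 -0.0294  0.078 ]
short [ 0.6619 -0.069   0.06  ]
cap [ 0.6507 -0.1431  0.0758]
farb [0.6739 0.0101 0.032 ]
midb [ 0.6679 -0.0294  0.032 ]
shb [ 0.6619 -0.069   0.032 ]
```

Run:
```python
import cv2
a=cv2.imread("pics/scene0.png")[135:255,80:210]; cv2.imwrite("pics/s2.png",cv2.resize(a,None,fx=5,fy=5,interpolation=cv2.INTER_CUBIC))
a=cv2.imread("pics/side0.png")[225:365,240:390]; cv2.imwrite("pics/d2.png",cv2.resize(a,None,fx=4,fy=4,interpolation=cv2.INTER_CUBIC))
from h import *
S=camera_info("scene");D=camera_info("side")
a=lambda p:(np.array(p)+.5)/5-.5+[190,150]
for n,p in dict(left_front_vial=(313,45),rightmost_front=(648,85)).items():
    print(n,[ray(S,a(p),z).round(3) for z in (.03,.06,.09)])
```

```text
left_front_vial [array([ 0.807, -0.035,  0.03 ]), array([ 0.78 , -0.053,  0.06 ]), array([ 0.752, -0.072,  0.09 ])]
rightmost_front [array([ 0.884, -0.24 ,  0.03 ]), array([ 0.854, -0.252,  0.06 ]), array([ 0.823, -0.263,  0.09 ])]
```

View pics/s2.png

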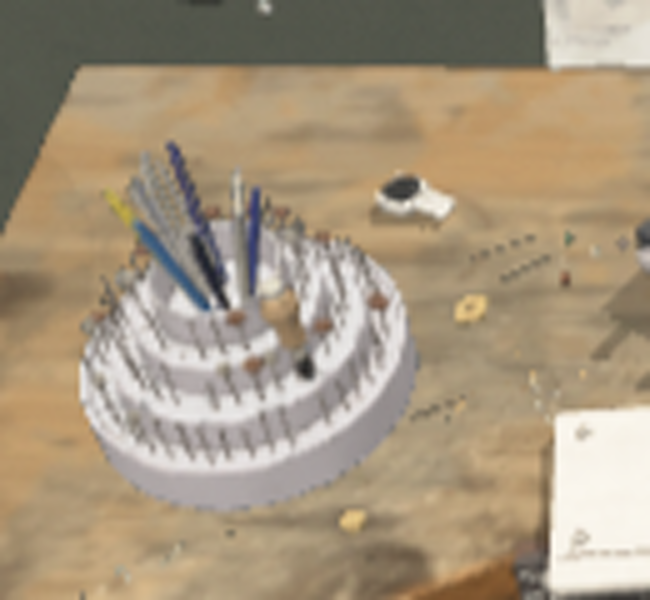

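View pics/d2.png

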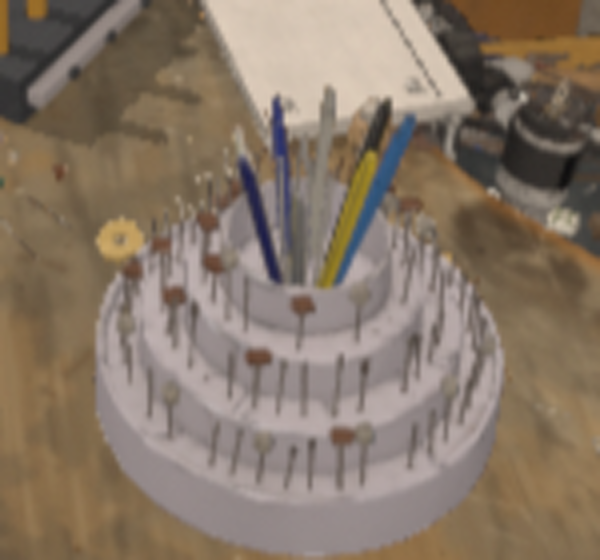

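Run:
```python
from h import *
S=camera_info("scene");D=camera_info("side")
print(tri([S,D],[(127.7,169.5),(322,247)]))
print(tri([S,D],[(113,163.7),(300.2,264)]))
# white device corners: scene top-left, top-right ; side
print(tri([S,D],[(191,218),(307.5,256.5)]), tri([S,D],[(191,218),(290,215)]))
print([ray(S,(190+290/5,150+325/5),z).round(3) for z in (.0,.05)])
```

```text
(array([0.45494819, 0.14037638, 0.1723044 ]), np.float64(3.6274943101100803))
(array([0.46987958, 0.1993089 , 0.1701221 ]), np.float64(0.8468554406146609))
(array([ 0.51662377, -0.00642549,  0.0114624 ]), np.float64(0.24057337690655345)) (array([ 0.54337776, -0.0334958 ,  0.07199294]), np.float64(16.3913244298368))
[array([ 0.618, -0.138,  0.   ]), array([ 0.584, -0.162,  0.05 ])]
```

Emit:
carry_out(
  motion=[
    [85,20,-25,50,-0.05],
    [85,50,-60,100,-0.13],
    [85,80,-100,115,-0.24],
    [85,110,-145,115,-0.35],
    [85,145,-190,115,-0.46],
    [85,180,-235,115,-0.57],
    [85,215,-280,115,-0.68],
    [85,250,-325,115,-0.79],
    [85,285,-370,115,-0.9],
    [85,320,-415,115,-1.01],
  ],
  force=40,
)

```text
clock: 1.4
tcp_pos: [0.5145, 0.0981, 0.322]
tool_rot: [-1.992, -2.429, -0.0]
contact_force: [0.8, 1.9, 0.2]
grip_width: 0.0852
```

Emit:
carry_out(
  motion=[
    [85,30,-34,0,-0.07],
    [85,60,-68,-20,-0.14],
    [85,90,-102,-50,-0.21],
    [85,120,-136,-85,-0.28],
    [85,148,-167,-120,-0.35],
    [85,148,-167,-160,-0.35],
    [85,148,-167,-180,-0.35],
    [85,148,-167,-180,-0.35],
    [85,148,-167,-180,-0.35],
    [85,148,-167,-180,-0.35],
  ],
)

```text
clock: 2.65
tcp_pos: [0.6622, -0.0671, 0.1438]
tool_rot: [2.379, 2.049, 0.002]
contact_force: [0.1, 0.2, -0.2]
grip_width: 0.0851
```

Run:
```python
from h import *
o=observe(); print(o["tcp_pos"],o["tool_rot"],o["joint_pos"],o["joint_velocities"].round(3))
cv2.imwrite("pics/w1.png",cv2.resize(read_camera("wrist"),(800,600)))
I=camera_info("wrist")
for n,X in dict(short=(.6625,-.0695,.06),mid=(.668,-.0305,.078),far=(.674,.0098,.078),cap=(.651,-.144,.076),dish=(.622,-.333,.028)).items(): print(n,proj(I,X)*800/512)
```

```text
[ 0.66222325 -0.06714332  0.14378515] [2.37921355 2.04909454 0.00239754] [-1.01043655e-01  3.55883011e-01  3.69976422e-01  1.58266609e+00
 -3.87797516e-06  1.61857227e+00] [-0.001  0.001 -0.006 -0.003 -0.002  0.001]
short [[399.7222439  307.25054776]]
mid [[399.17952047 240.62822599]]
far [[399.10485873 154.81299381]]
cap [[399.17178644 442.77233312]]
dish [[398.17259351 627.86932219]]
```

View pics/w1.png

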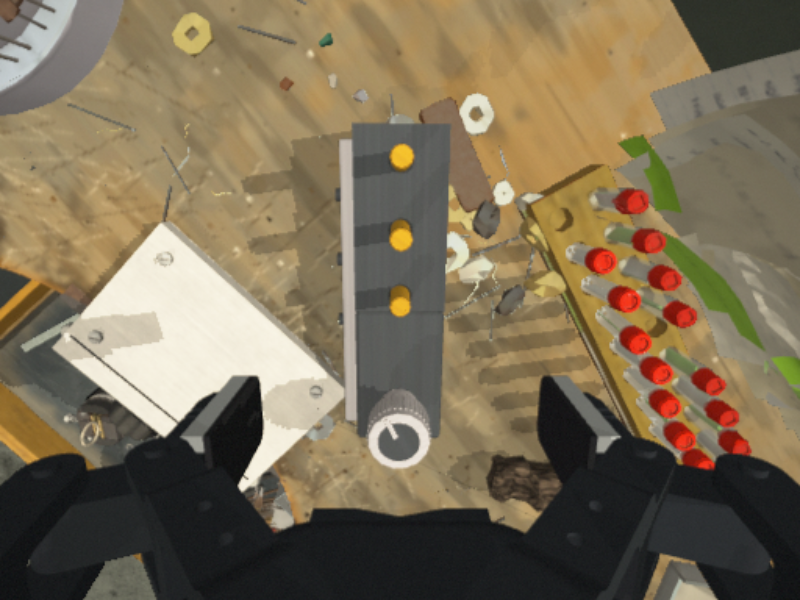

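Run:
```python
from h import *
W=camera_info("wrist");s=512/800
print(-W["R"].T@W["t"])
for n,p,z in [("short",(400,296),.06),("mid",(400,231),.078),("far",(402,152),.078),("cap",(400,440),.0764)]:
    print(n,ray(W,np.array(p)*s,z).round(4))
```

```text
[ 0.67185502 -0.00177922  0.30948206]
short [ 0.6636 -0.0631  0.06  ]
mid [ 0.6691 -0.0258  0.078 ]
far [0.6755 0.0109 0.078 ]
cap [ 0.6518 -0.1421  0.0764]
```

Run:
```python
import cv2
a=cv2.imread("pics/w1.png")[130:480,340:460]; cv2.imwrite("pics/w1c.png",cv2.resize(a[:, :],None,fx=1.7*2,fy=1.7,interpolation=cv2.INTER_CUBIC))
a=cv2.imread("pics/w1.png")[215:335,340:460]; cv2.imwrite("pics/w1d.png",cv2.resize(a,None,fx=5,fy=5,interpolation=cv2.INTER_CUBIC))
```

```text
(no output)
```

View pics/w1d.png

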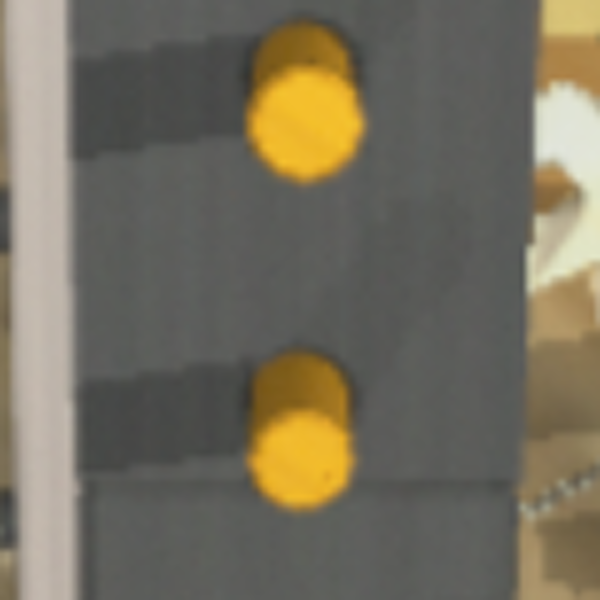

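Run:
```python
from h import *
S=camera_info("scene");D=camera_info("side");W=camera_info("wrist")
print(tri([S,D,W],[(248,214.5),(287.4,215),np.array((343,392))*.64]))
print(tri([S,D,W],[(191,217.5),(299,254) ,np.array((165,225))*.64]))
print(tri([S,D],[(191,217.5),(335,210) ]))
```

```text
(array([ 0.61223389, -0.13900237,  0.00965905]), np.float64(0.9559153734524273))
(array([ 0.52499396, -0.00595847,  0.0164408 ]), np.float64(5.119892523782653))
(array([ 0.47326868, -0.06386524,  0.10673791]), np.float64(3.1804689501875316))
```

Emit:
carry_out(
  motion=[
    [85,0.5,-2,-40,0],
    [85,0.5,-2,-80,0],
    [85,0.5,-2,-107,0],
    [85,0.5,-2,-107,0],
    [40,0.5,-2,-107,0],
    [20,0.5,-2,-107,0],
    [6,0.5,-2,-107,0],
    [6,0.5,-2,-107,0],
    [6,0.5,-2,-107,0],
    [6,0.5,-2,-107,0],
  ],
  force=40,
)

```text
clock: 3.95
tcp_pos: [0.6626, -0.0693, 0.036]
tool_rot: [2.38, 2.049, 0.001]
contact_force: [-0.4, 0.2, 5.8]
grip_width: 0.006
```

Run:
```python
from h import *
print({k:v for k,v in observe().items() if k in("grip_width","contact_force","tcp_pos")})
cv2.imwrite("pics/w2.png",cv2.resize(read_camera("wrist"),(800,600)))
a=read_camera("side")[150:260,215:345]; cv2.imwrite("pics/d3.png",cv2.resize(a,None,fx=5,fy=5,interpolation=cv2.INTER_CUBIC))
a=read_camera("scene")[130:250,170:330]; cv2.imwrite("pics/s3.png",cv2.resize(a,None,fx=5,fy=5,interpolation=cv2.INTER_CUBIC))
```

```text
{'tcp_pos': array([ 0.66257016, -0.06929029,  0.03598036]), 'contact_force': array([-0.43988221,  0.17269865,  5.80087261]), 'grip_width': 0.0059609063187571806}
```

View pics/w2.png

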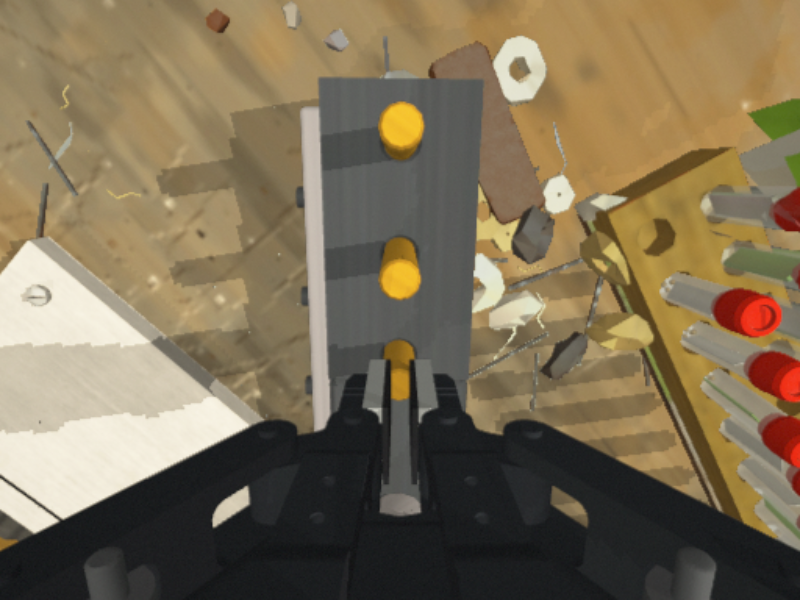

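View pics/d3.png

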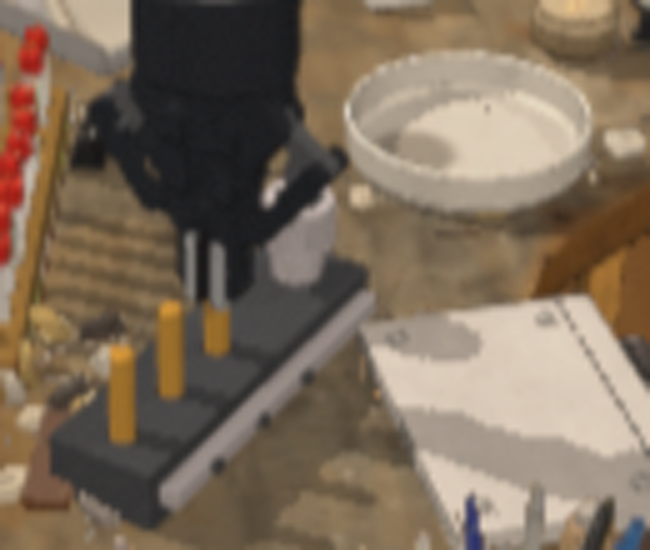

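View pics/s3.png

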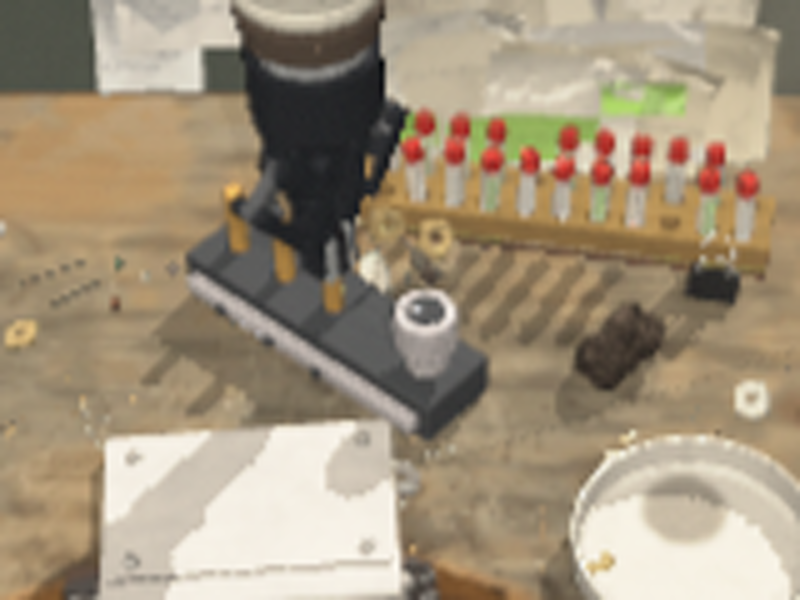

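Emit:
carry_out(
  motion=[
    [0,0,0,0,0],
    [0,0,0,0,0],
    [0,0,0,0,0],
    [0,0,0,0,0],
    [0,0,0,0,0],
    [0,0,0,0,0],
    [0,0,0,0,0],
    [0,0,0,0,0],
    [0,0,0,0,0],
    [0,0,0,0,0],
  ],
  force=40,
)

```text
clock: 5.35
tcp_pos: [0.6623, -0.0692, 0.0359]
tool_rot: [2.38, 2.05, 0.001]
contact_force: [-1.0, 0.3, 6.6]
grip_width: 0.0001
```

Run:
```python
from h import *
print({k:v for k,v in observe().items() if k in("grip_width","contact_force","tcp_pos","ft_torque")})
cv2.imwrite("pics/w3.png",cv2.resize(read_camera("wrist")[180:340,176:336],(640,640),interpolation=cv2.INTER_CUBIC)[:600])
```

```text
{'tcp_pos': array([ 0.66226777, -0.06923774,  0.03591957]), 'contact_force': array([-1.04206449,  0.30989149,  6.61814154]), 'ft_torque': array([ 0.08265706,  0.367194  , -0.00724556]), 'grip_width': 0.0001493510938462161}
```

View pics/w3.png

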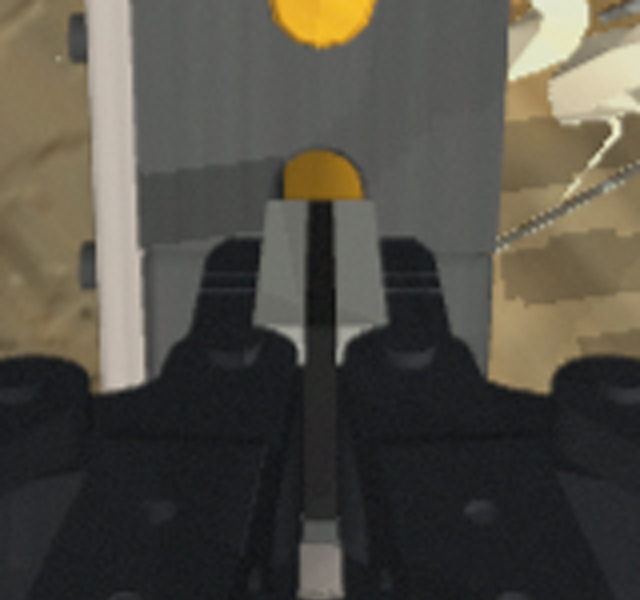

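Run:
```python
from h import *
o=observe();T=o["tcp_pos"]
from scipy.spatial.transform import Rotation as R
Rm=R.from_rotvec(o["tool_rot"]).as_matrix(); print(Rm.round(3))
S=camera_info("scene");D=camera_info("side");W=camera_info("wrist")
P={"tcp":T,"grasp":T-.019*Rm[:,2],"b54":T-.073*Rm[:,2],"pad+":T+.011*Rm[:,0],"pad-":T-.011*Rm[:,0]}
def mark(I,n,x0,y0,w,h,f):
    im=read_camera(n)[y0:y0+h,x0:x0+w]; im=cv2.resize(im,None,fx=f,fy=f,interpolation=cv2.INTER_CUBIC)
    for (k,X),c in zip(P.items(),[(0,0,255),(0,255,0),(255,0,0),(255,255,0),(255,0,255)]):
        p=((proj(I,X)[0]-[x0,y0]+.5)*f-.5).astype(int); cv2.circle(im,tuple(map(int,p)),3,c,-1); print(n,k,p)
    return im
a=mark(S,"scene",210,135,70,75,8); b=mark(D,"side",225,165,65,75,8)
cv2.imwrite("pics/s4.png",a); cv2.imwrite("pics/d4.png",b); cv2.imwrite("pics/w4.png",mark(W,"wrist",196,180,120,140,4))
```

```text
[[ 0.148  0.989  0.001]
 [ 0.989 -0.148 -0.   ]
 [ 0.     0.001 -1.   ]]
scene tcp [213 433]
scene grasp [210 398]
scene b54 [201 295]
scene pad+ [191 420]
scene pad- [234 447]
side tcp [269 421]
side grasp [269 369]
side b54 [269 215]
side pad+ [250 440]
side pad- [288 403]
wrist tcp [237 200]
wrist grasp [237 253]
wrist b54 [236 502]
wrist pad+ [237 130]
wrist pad- [237 268]
```

View pics/s4.png

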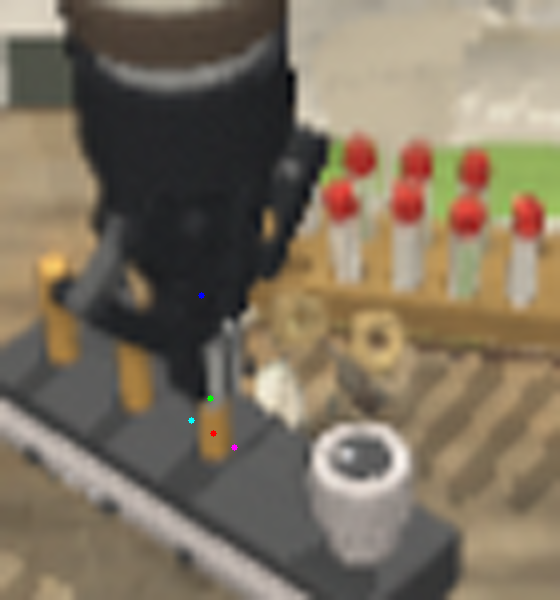

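View pics/d4.png

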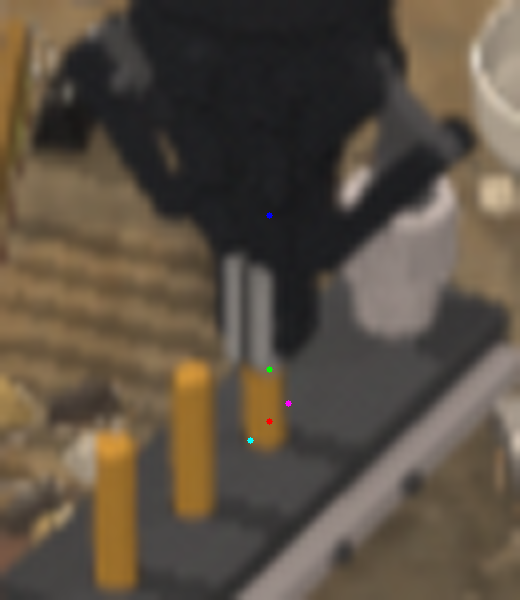

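View pics/w4.png

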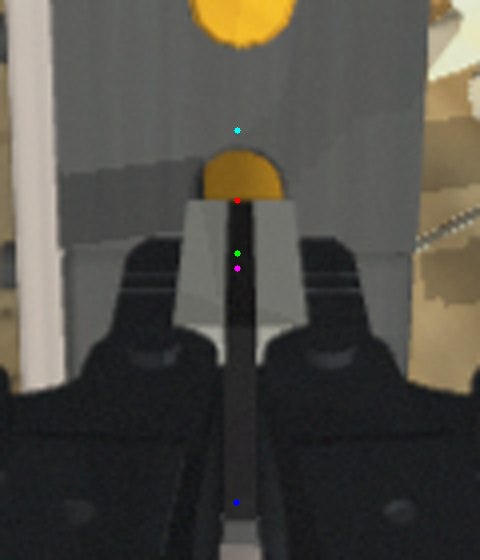

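Run:
```python
from h import *
from scipy.spatial.transform import Rotation as R
o=observe();T=o["tcp_pos"];Rm=R.from_rotvec(o["tool_rot"]).as_matrix()
W=camera_info("wrist")
print("now cam",-W["R"].T@W["t"]-T)
for n,X in dict(mid=(.668,-.0302,.078),far=(.674,.0098,.078)).items(): print(n,proj(W,X)[0]/.64)
for hw,ds in ((.0427,(0,13,24,35)),(.002,(0,10,22,24))):
  for d in ds:
    print(hw,d,[ (proj(W,T+sx*.011*Rm[:,0]+sy*hw*Rm[:,1]-d/1e3*Rm[:,2])[0]/.64).round(0) for sx in(1,-1) for sy in (1,-1)])
```

```text
now cam [0.00991596 0.06532866 0.16591841]
mid [397.94805497 281.50981115]
far [397.84118309 123.29892535]
0.0427 0 [array([512., 332.]), array([285., 332.]), array([508., 386.]), array([289., 386.])]
0.0427 13 [array([521., 344.]), array([276., 344.]), array([516., 401.]), array([281., 401.])]
0.0427 24 [array([529., 355.]), array([268., 355.]), array([524., 416.]), array([273., 416.])]
0.0427 35 [array([539., 368.]), array([258., 368.]), array([533., 433.]), array([263., 433.])]
0.002 0 [array([404., 332.]), array([393., 332.]), array([404., 386.]), array([393., 386.])]
0.002 10 [array([404., 341.]), array([393., 341.]), array([404., 397.]), array([393., 397.])]
0.002 22 [array([405., 353.]), array([392., 353.]), array([404., 413.]), array([393., 413.])]
0.002 24 [array([405., 355.]), array([392., 355.]), array([404., 416.]), array([393., 416.])]
```

Emit:
carry_out(
  motion=[
    [0,0,0,15,0],
    [20,0,0,30,0],
    [50,0,0,30,0],
    [50,0,0,30,0],
    [50,0,0,30,0],
    [50,0.5,0,0,0],
    [50,0.5,0,-12,0],
    [50,0.5,0,-22,0],
    [50,0.5,0,-22,0],
    [30,0.5,0,-22,0],
  ],
)

```text
clock: 6.8
tcp_pos: [0.6631, -0.0693, 0.014]
tool_rot: [2.38, 2.049, 0.001]
contact_force: [0.5, -0.0, -0.7]
grip_width: 0.0329
```

Run:
```python
from h import *
print({k:v for k,v in observe().items() if k in("grip_width","contact_force","tcp_pos","ft_torque")})
cv2.imwrite("pics/w5.png",cv2.resize(read_camera("wrist")[150:340,156:356],None,fx=3,fy=3,interpolation=cv2.INTER_CUBIC))
cv2.imwrite("pics/d5.png",cv2.resize(read_camera("side")[165:240,225:290],None,fx=8,fy=8,interpolation=cv2.INTER_CUBIC))
```

```text
{'tcp_pos': array([ 0.66307714, -0.06927396,  0.0140336 ]), 'contact_force': array([ 0.52383981, -0.01840136, -0.69653561]), 'ft_torque': array([-0.04874293, -0.05340488,  0.00996001]), 'grip_width': 0.03294222650397011}
```

View pics/w5.png

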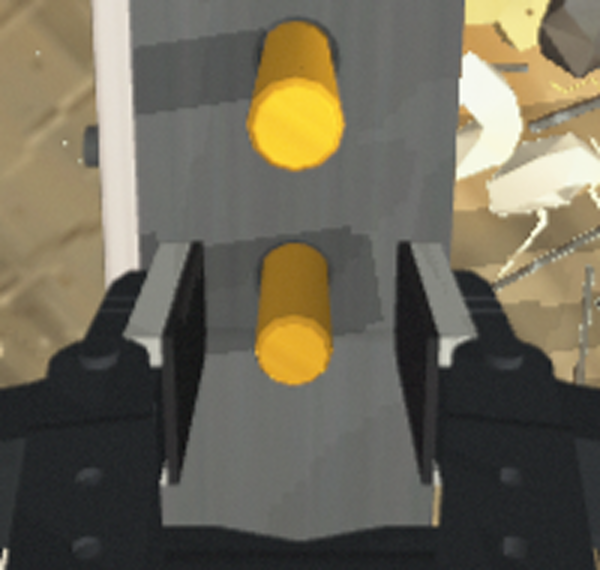

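View pics/d5.png

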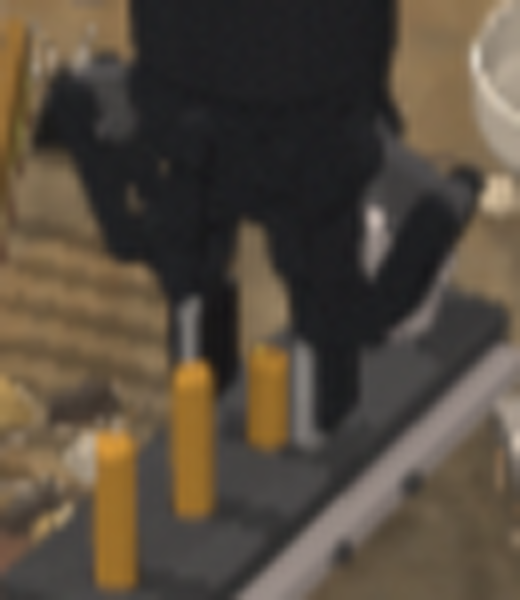

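Emit:
carry_out(
  motion=[
    [5,0,0,0,0],
    [5,0,0,0,0],
    [5,0,0,0,0],
    [5,0,0,0,0],
    [5,0,0,6,0],
    [5,0,0,15,0],
    [5,0,0,30,0],
    [5,0,0,50,0],
    [5,0,0,75,0],
    [5,0,0,100,0],
  ],
  force=50,
)

```text
clock: 8.15
tcp_pos: [0.6628, -0.0692, 0.1155]
tool_rot: [2.38, 2.049, 0.001]
contact_force: [-0.5, 0.7, -0.8]
grip_width: 0.0099
```

Run:
```python
from h import *
o=observe();print({k:v for k,v in o.items() if k in("grip_width","contact_force","tcp_pos","joint_pos")})
cv2.imwrite("pics/w6.png",cv2.resize(read_camera("wrist"),(800,600)))
cv2.imwrite("pics/d6.png",cv2.resize(read_camera("side")[130:240,225:355],None,fx=5,fy=5,interpolation=cv2.INTER_CUBIC))
```

```text
{'joint_pos': array([-1.04066813e-01,  3.55122920e-01,  3.14437915e-01,  1.52894528e+00,
       -4.76204856e-06,  1.61574071e+00]), 'tcp_pos': array([ 0.66283319, -0.06923051,  0.11545621]), 'contact_force': array([-0.49151881,  0.67402841, -0.82135038]), 'grip_width': 0.009918089819318994}
```

View pics/w6.png

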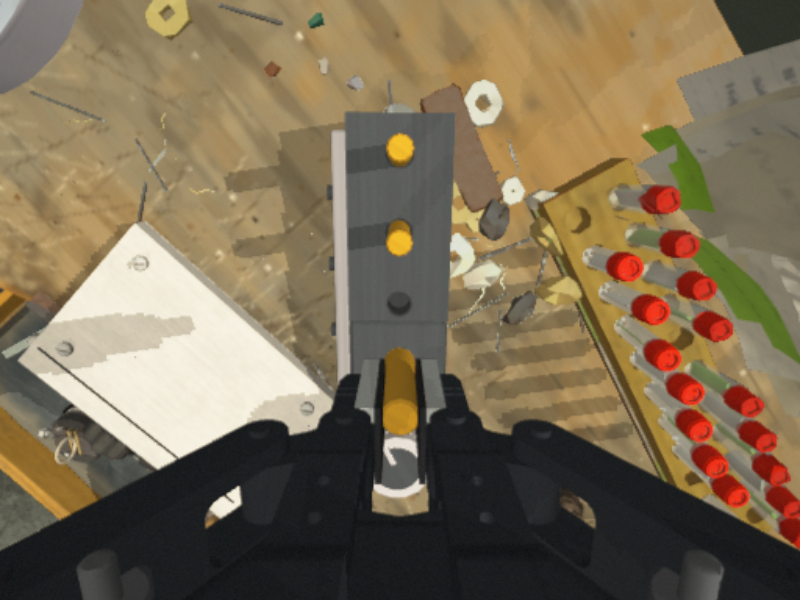

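View pics/d6.png

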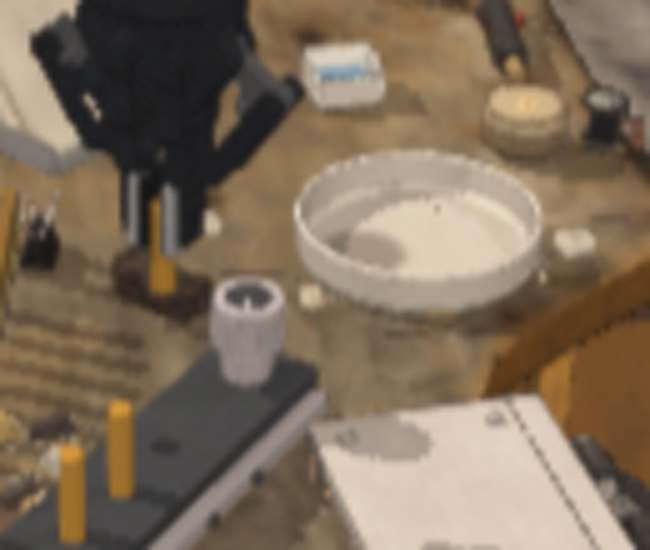

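Emit:
carry_out(
  motion=[
    [5,-4,-20,5,0.15],
    [5,-10,-50,5,0.31],
    [5,-16,-80,5,0.48],
    [5,-22,-112,5,0.65],
    [5,-28,-144,5,0.82],
    [5,-34,-176,5,0.99],
    [5,-40,-208,5,1.16],
    [5,-47,-238,5,1.33],
    [5,-51,-258,5,1.5],
    [5,-51,-258,5,1.5],
  ],
)

```text
clock: 9.5
tcp_pos: [0.6111, -0.3285, 0.1176]
tool_rot: [-0.348, -3.122, -0.0]
contact_force: [1.1, 0.6, -0.0]
grip_width: 0.0097
```

Run:
```python
from h import *
o=observe();print({k:v for k,v in o.items() if k in("grip_width","tcp_pos","joint_pos")})
cv2.imwrite("pics/w7.png",cv2.resize(read_camera("wrist"),(800,600)))
cv2.imwrite("pics/d7.png",cv2.resize(read_camera("side")[110:230,235:365],None,fx=5,fy=5,interpolation=cv2.INTER_CUBIC))
cv2.imwrite("pics/s7.png",cv2.resize(read_camera("scene")[150:280,250:380],None,fx=4.6,fy=4.6,interpolation=cv2.INTER_CUBIC))
```

```text
{'joint_pos': array([-4.93170349e-01,  4.29044702e-01,  4.15360850e-01,  1.55771065e+00,
       -9.57722334e-05, -2.71236611e-01]), 'tcp_pos': array([ 0.61105455, -0.32845549,  0.11762138]), 'grip_width': 0.009695886842840992}
```

View pics/w7.png

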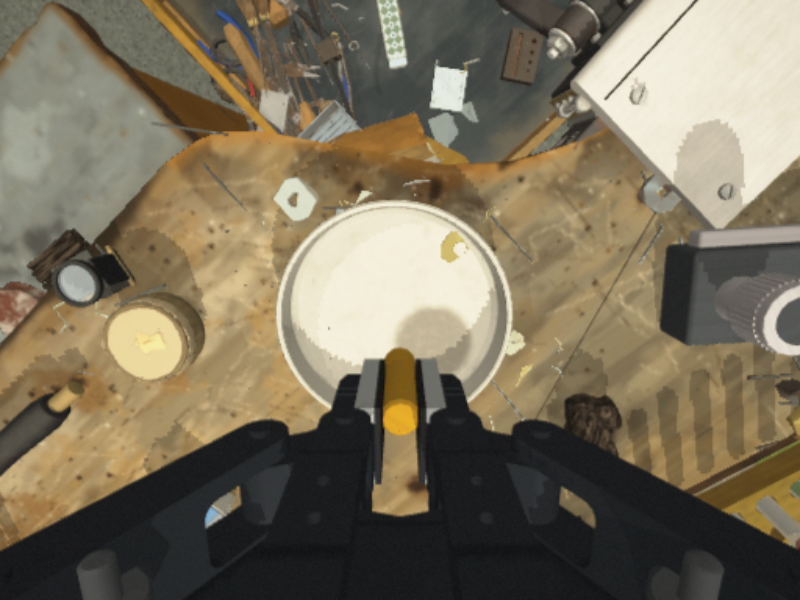

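View pics/d7.png

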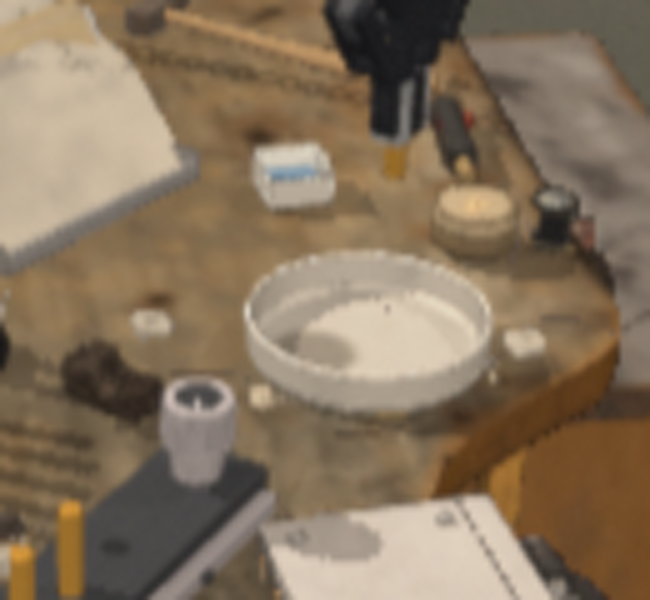

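View pics/s7.png

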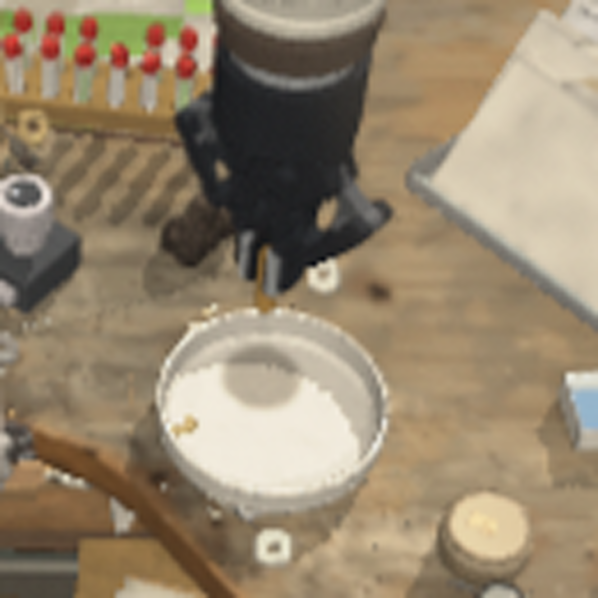

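Run:
```python
from h import *
W=camera_info("wrist");S=camera_info("scene");D=camera_info("side")
obsW=np.array([277,512,200]); # min u, max u, min v (outer rim, 800 scale)
sS=lambda p:((np.array(p)+.5)/4.6-.5)
obsS=[155/4.6+250,388/4.6+250,308/4.6+150]
obsD=[245/5+235,493/5+235,250/5+110]
th=np.linspace(0,2*np.pi,720)
def circ(x,y,I,f):
    p=proj(I,np.c_[x+.069*np.cos(th),y+.069*np.sin(th),0*th+.027])/f
    return np.array([p[:,0].min(),p[:,0].max(),p[:,1].min()])
for nm,I,o,f in [("W",W,obsW,.64),("S",S,obsS,1),("D",D,obsD,1)]:
    r=least_squares(lambda v:circ(*v,I,f)-o,[.62,-.33]);print(nm,r.x,r.fun)
```

```text
W [ 0.62449063 -0.33221559] [-1.68442832  1.68475786  0.20730744]
S [ 0.6206022  -0.33560767] [-0.02357945  0.02329668 -0.00273665]
D [ 0.62301209 -0.33449353] [-0.07440891  0.07389003 -0.0137207 ]
```

Emit:
carry_out(
  motion=[
    [5,4,-2,-25,0],
    [5,4,-2,-55,0],
    [5,4,-2,-80,0],
    [5,4,-2,-95,0],
    [5,4,-2,-104,0],
    [5,4,-2,-107,0],
    [5,4,-2,-107,0],
    [5,4,-2,-107,0],
    [5,4,-2,-107,0],
    [5,4,-2,-107,0],
  ],
)

```text
clock: 10.9
tcp_pos: [0.6157, -0.3293, 0.0114]
tool_rot: [0.345, 3.122, -0.0]
contact_force: [-0.0, 0.3, 0.0]
grip_width: 0.0099
```

Run:
```python
from h import *
o=observe();print({k:v for k,v in o.items() if k in("grip_width","tcp_pos","joint_pos","contact_force")})
cv2.imwrite("pics/w8.png",cv2.resize(read_camera("wrist"),(800,600)))
cv2.imwrite("pics/d8.png",cv2.resize(read_camera("side")[110:230,235:365],None,fx=5,fy=5,interpolation=cv2.INTER_CUBIC))
```

```text
{'joint_pos': array([-4.91135565e-01,  4.51340718e-01,  2.40639574e-01,  1.35978682e+00,
       -3.53985979e-05, -2.71225097e-01]), 'tcp_pos': array([ 0.61571238, -0.32932474,  0.01142942]), 'contact_force': array([-0.0006547 ,  0.25688778,  0.00571291]), 'grip_width': 0.009936832438324154}
```

View pics/w8.png

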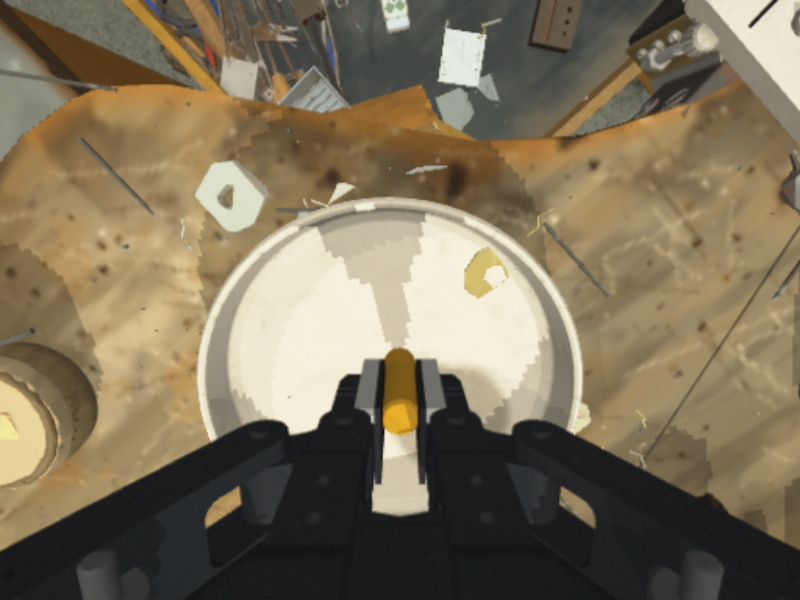

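View pics/d8.png

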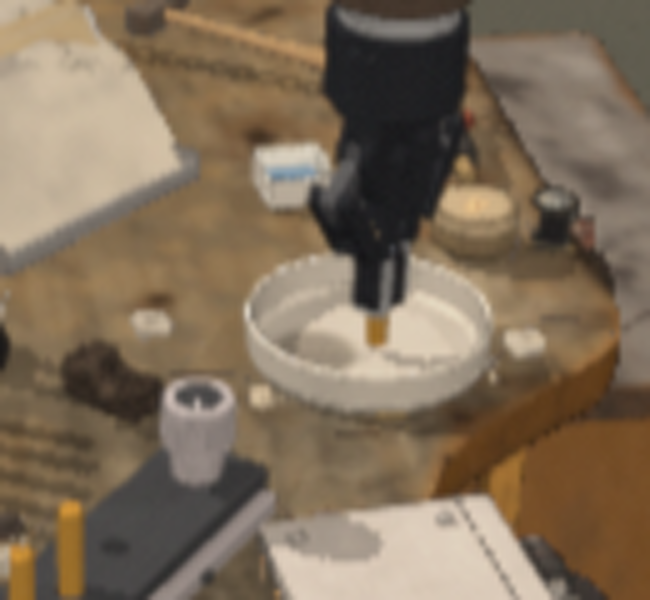

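Emit:
carry_out(
  motion=[
    [5,0,0,-3,0],
    [5,0,0,-5,0],
    [5,0,0,-5,0],
    [13,0,0,-5,0],
    [18,0,0,-5,0],
    [30,0,0,-5,0],
    [40,0,0,0,0],
    [40,0,0,20,0],
    [40,0,0,60,0],
    [40,0,0,100,0],
  ],
)

```text
clock: 12.25
tcp_pos: [0.6157, -0.3292, 0.114]
tool_rot: [0.344, 3.122, -0.001]
contact_force: [0.2, 0.3, 0.3]
grip_width: 0.0399
```

Run:
```python
from h import *
o=observe();print({k:v for k,v in o.items() if k in("grip_width","tcp_pos","joint_pos","contact_force")})
cv2.imwrite("pics/w9.png",cv2.resize(read_camera("wrist"),(800,600)))
cv2.imwrite("pics/d9.png",cv2.resize(read_camera("side")[110:230,235:365],None,fx=5,fy=5,interpolation=cv2.INTER_CUBIC))
```

```text
{'joint_pos': array([-4.91064654e-01,  4.38305625e-01,  4.20815078e-01,  1.55209485e+00,
       -2.27898725e-06, -2.71253267e-01]), 'tcp_pos': array([ 0.61568896, -0.32924446,  0.11400999]), 'contact_force': array([0.24428067, 0.30085234, 0.30514885]), 'grip_width': 0.039875542040245564}
```

View pics/w9.png

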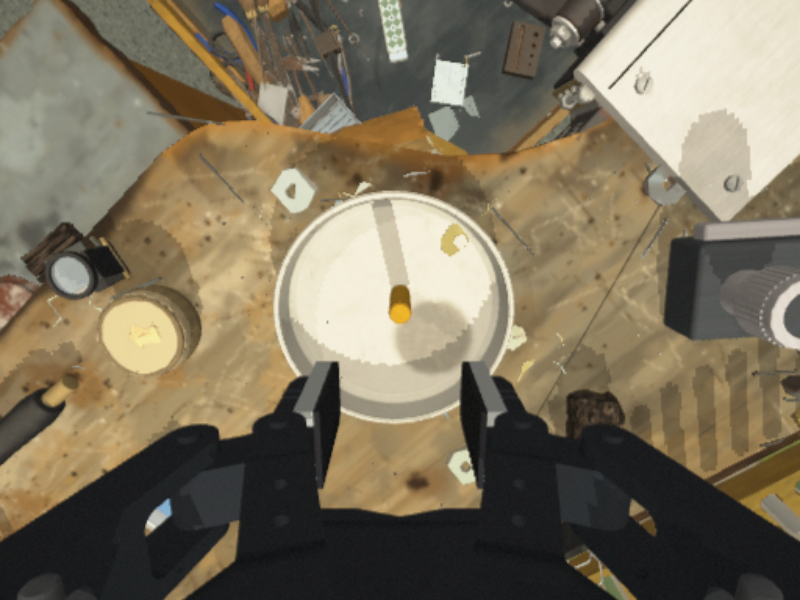

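View pics/d9.png

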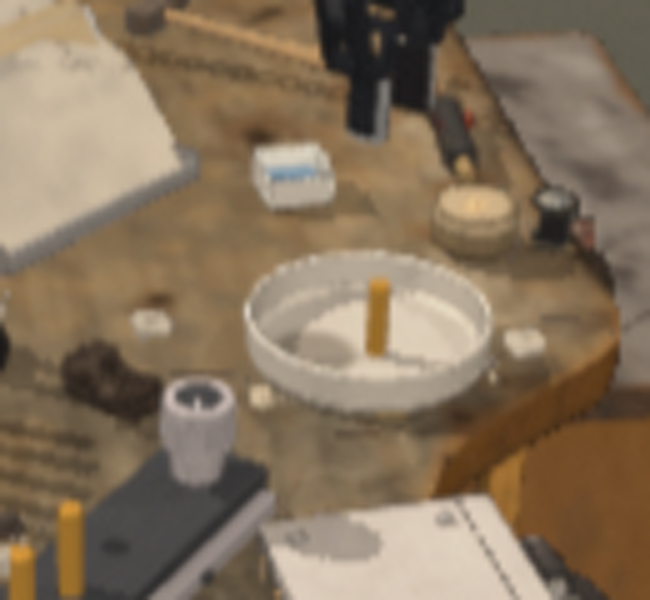

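Emit:
carry_out(
  motion=[
    [60,2,12,5,0.17],
    [60,6,34,5,0.34],
    [60,11,58,5,0.51],
    [60,16,82,5,0.68],
    [60,21,106,5,0.85],
    [60,26,132,5,1.02],
    [60,31,158,5,1.19],
    [60,36,186,5,1.36],
    [60,36,186,5,1.4],
    [60,36,186,5,1.4],
  ],
)

```text
clock: 13.6
tcp_pos: [0.6519, -0.1429, 0.1171]
tool_rot: [-1.748, 2.61, -0.001]
contact_force: [-0.7, 0.6, -0.4]
grip_width: 0.06
```

Run:
```python
from h import *
o=observe();print({k:v for k,v in o.items() if k in("grip_width","tcp_pos","joint_pos","contact_force","tool_rot")})
W=camera_info("wrist");im=read_camera("wrist")
cv2.imwrite("pics/w10.png",cv2.resize(im,(800,600)))
cv2.imwrite("pics/w10c.png",cv2.resize(im[170:290,196:316],None,fx=5,fy=5,interpolation=cv2.INTER_CUBIC))
print((proj(W,(.6516,-.1435,.0764))[0]))
```

```text
{'joint_pos': array([-2.15815486e-01,  3.57795866e-01,  3.21115877e-01,  1.53313202e+00,
       -2.72437817e-05, -1.39615215e+00]), 'tcp_pos': array([ 0.65186182, -0.14291612,  0.11714612]), 'tool_rot': array([-1.74793062e+00,  2.60963279e+00, -1.14497051e-03]), 'contact_force': array([-0.69091112,  0.55569531, -0.3827044 ]), 'grip_width': 0.05996498711556886}
[256.19031203 208.03814752]
```

View pics/w10.png

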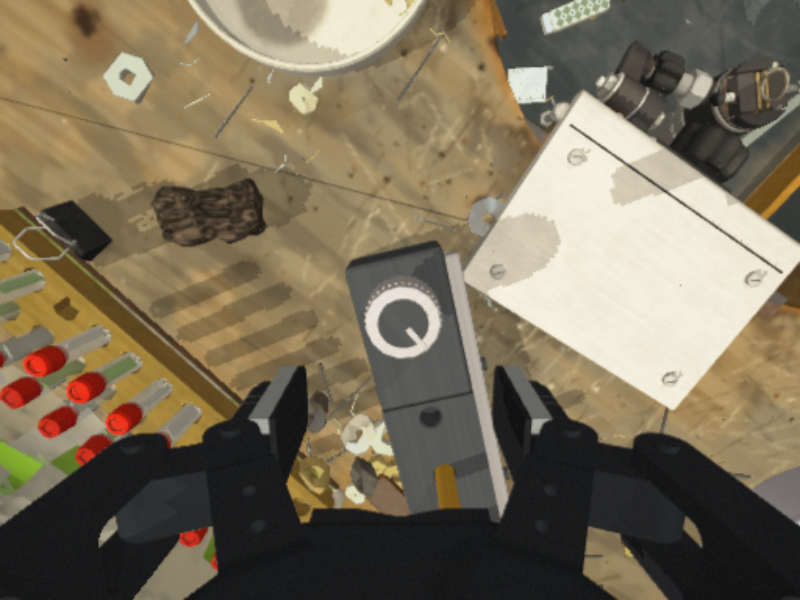

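View pics/w10c.png

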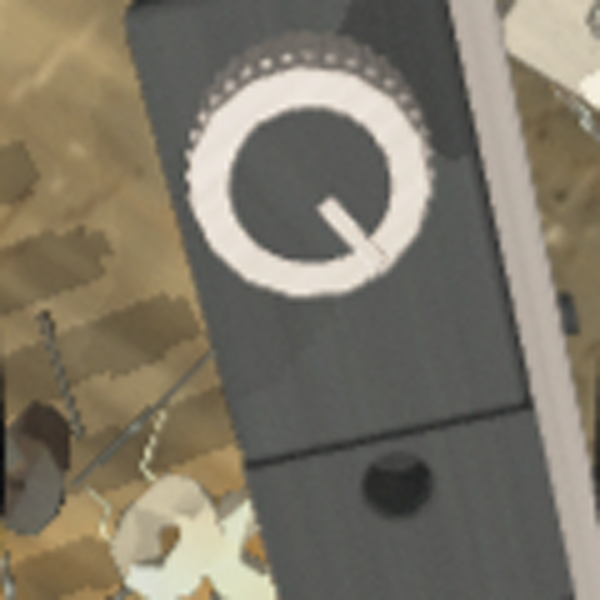

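Run:
```python
from h import *
W=camera_info("wrist");print(ray(W,(258.0,206.3),.0764), ray(W,(258.0,206.3),.0768))
```

```text
[ 0.64976957 -0.14460941  0.0764    ] [ 0.64972488 -0.14472473  0.0768    ]
```

Emit:
carry_out(
  motion=[
    [60,-1,-1,-40,0],
    [60,-1,-1,-75,0],
    [60,-1,-1,-95,0],
    [60,-1,-1,-95,0],
    [60,-1,-1,-95,0],
    [30,-1,-1,-95,0],
    [30,-1,-1,-95,0],
    [30,-1,-1,-95,0],
    [30,-1,-1,-95,0],
    [30,-1,-1,-95,0],
  ],
  force=40,
)

```text
clock: 14.9
tcp_pos: [0.6502, -0.1439, 0.0231]
tool_rot: [-1.748, 2.61, 0.0]
contact_force: [-7.4, 2.9, 9.1]
grip_width: 0.0348
```

Run:
```python
from h import *
o=observe();print({k:v for k,v in o.items() if k in("grip_width","tcp_pos","joint_pos","contact_force","tool_rot","ft_torque")})
im=read_camera("wrist")
cv2.imwrite("pics/w11c.png",cv2.resize(im[170:330,156:356],None,fx=3.5,fy=3.5,interpolation=cv2.INTER_CUBIC))
cv2.imwrite("pics/d11.png",cv2.resize(read_camera("side")[130:240,225:355],None,fx=5,fy=5,interpolation=cv2.INTER_CUBIC))
```

```text
{'joint_pos': array([-2.17900898e-01,  3.68637953e-01,  1.53674221e-01,  1.35577152e+00,
        2.92430741e-04, -1.39826740e+00]), 'tcp_pos': array([ 0.65024029, -0.14388127,  0.02308015]), 'tool_rot': array([-1.74819691e+00,  2.60994607e+00,  2.47981417e-04]), 'contact_force': array([-7.38065333,  2.87666019,  9.12534019]), 'ft_torque': array([ 0.5414651 ,  1.51422549, -0.02644042]), 'grip_width': 0.03479048434611657}
```

View pics/w11c.png

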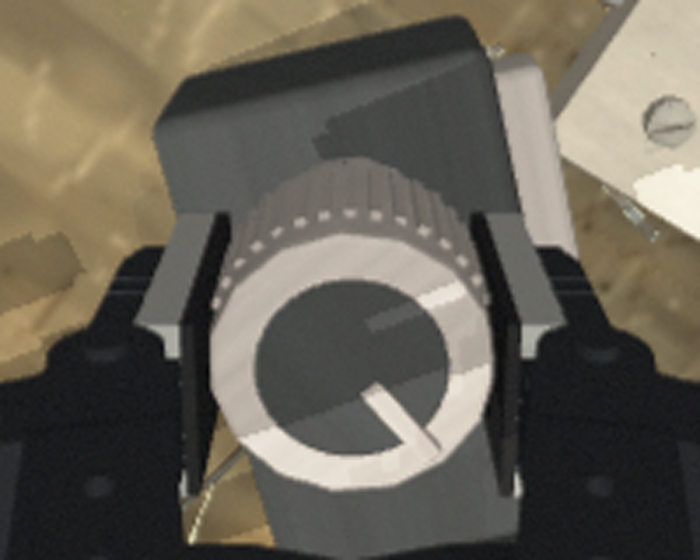

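View pics/d11.png

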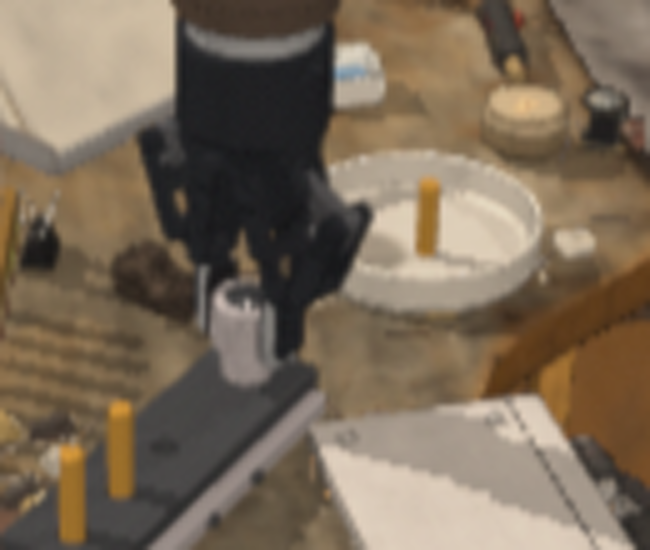

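Emit:
carry_out(
  motion=[
    [30,-1,0.4,0.5,-0.05],
    [30,-1,0.4,0.5,-0.15],
    [30,-1,0.4,0.4,-0.3],
    [30,-1,0.4,0.2,-0.45],
    [30,-1,0.4,0,-0.6],
    [30,-1,0.4,-0.2,-0.75],
    [30,-1,0.4,-0.4,-0.9],
    [30,-1,0.4,-0.5,-1.05],
    [30,-1,0.4,-0.7,-1.2],
    [30,-1,0.4,-0.7,-1.2],
  ],
  force=60,
)

```text
clock: 16.25
tcp_pos: [0.6501, -0.1438, 0.0222]
tool_rot: [0.034, 3.14, -0.0]
contact_force: [-3.0, 0.6, 5.2]
grip_width: 0.0345
```

```bash
cat > look.py <<'E'
from h import *
import sys
from scipy.spatial.transform import Rotation as R
o=observe();print({k:v.round(4) for k,v in o.items() if k in("tcp_pos","contact_force","ft_torque","joint_pos")},o["grip_width"])
Rm=R.from_rotvec(o["tool_rot"]).as_matrix();print("jaw",np.arctan2(Rm[1,1],Rm[0,1]))
im=read_camera("wrist")
cv2.imwrite(f"pics/{sys.argv[1]}.png",cv2.resize(im[170:330,156:356],None,fx=3.5,fy=3.5,interpolation=cv2.INTER_CUBIC))
E
python3 look.py w12
```

```text
{'joint_pos': array([-2.177e-01,  3.668e-01,  1.496e-01,  1.352e+00,  1.000e-04,
       -1.958e-01]), 'tcp_pos': array([ 0.6501, -0.1438,  0.0222]), 'contact_force': array([-3.0325,  0.6324,  5.1755]), 'ft_torque': array([ 0.221 ,  0.5096, -0.0381])} 0.03446663899424684
jaw 1.5488608651540432
```

View pics/w12.png

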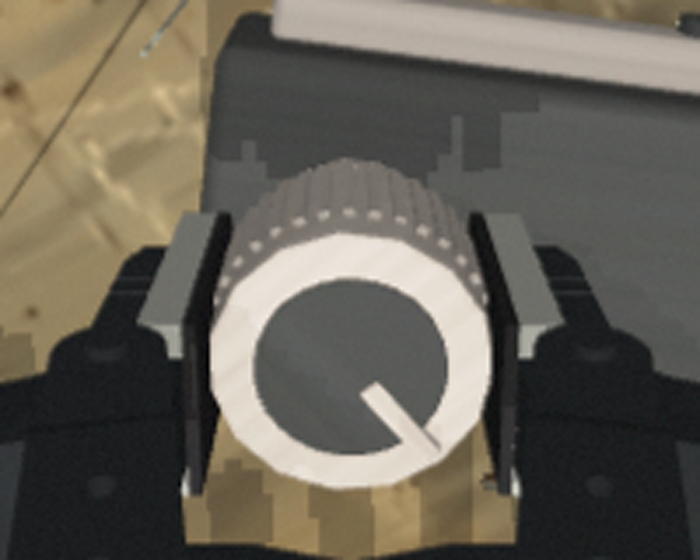

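Emit:
carry_out(
  motion=[
    [30,0,0,0,-0.08],
    [30,0,0,-0.2,-0.16],
    [30,0,0,-0.3,-0.24],
    [30,0,0,-0.3,-0.32],
    [30,0,0,-0.4,-0.4],
    [30,0,0,-0.5,-0.48],
    [30,0,0,-0.5,-0.56],
    [30,0,0,-0.6,-0.64],
    [30,0,0,-0.7,-0.72],
    [30,0,0,-0.7,-0.72],
  ],
)

```text
clock: 17.55
tcp_pos: [0.6501, -0.1437, 0.0215]
tool_rot: [1.137, 2.927, 0.001]
contact_force: [-2.6, 0.8, 4.3]
grip_width: 0.0343
```

```bash
python3 look.py w13
```

```text
{'joint_pos': array([-2.1770e-01,  3.6700e-01,  1.4850e-01,  1.3507e+00,  2.0000e-04,
        5.2310e-01]), 'tcp_pos': array([ 0.6501, -0.1437,  0.0215]), 'contact_force': array([-2.5977,  0.7943,  4.3396]), 'ft_torque': array([ 0.2367,  0.575 , -0.0555])} 0.0342999060645801
jaw 0.83002001081664
```

View pics/w13.png

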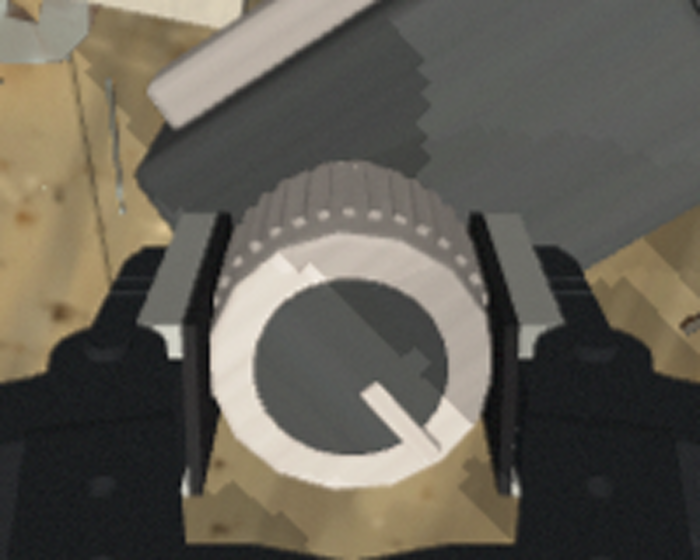

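Emit:
carry_out(
  motion=[
    [30,0,0,0,-0.04],
    [30,0,0,0,-0.08],
    [30,0,0,-0.1,-0.12],
    [30,0,0,-0.1,-0.16],
    [30,0,0,-0.2,-0.2],
    [30,0,0,-0.2,-0.24],
    [30,0,0,-0.3,-0.28],
    [30,0,0,-0.3,-0.32],
    [30,0,0,-0.4,-0.36],
    [30,0,0,-0.4,-0.4],
  ],
)

```text
clock: 18.85
tcp_pos: [0.6506, -0.1445, 0.0213]
tool_rot: [1.693, 2.643, -0.0]
contact_force: [-0.5, -3.8, 5.0]
grip_width: 0.0345
```

```bash
python3 look.py w14
```

```text
{'joint_pos': array([-2.181e-01,  3.673e-01,  1.484e-01,  1.349e+00, -1.100e-03,
        9.217e-01]), 'tcp_pos': array([ 0.6506, -0.1445,  0.0213]), 'contact_force': array([-0.46  , -3.8437,  5.03  ]), 'ft_torque': array([-0.8038,  0.2054,  1.2306])} 0.03452737159930151
jaw 0.4310679623998885
```

View pics/w14.png

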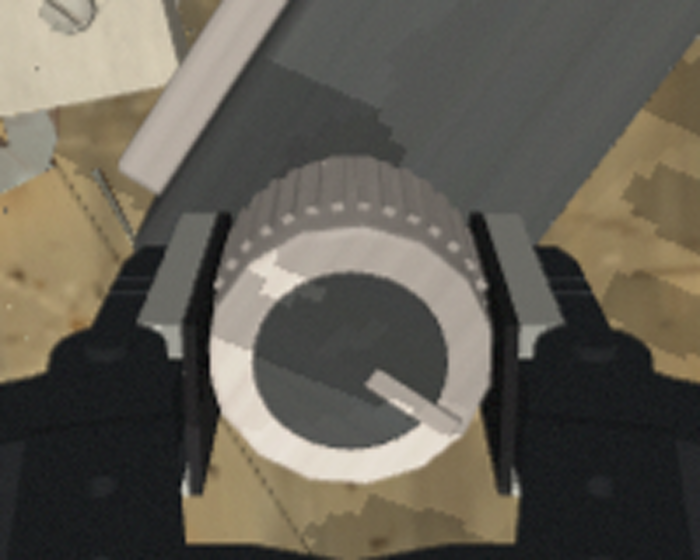

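```bash
cat > rect.py <<'E'
from h import *
import sys
def rect(name,zt=.074,full=None):
    W=camera_info("wrist");im=read_camera("wrist") if full is None else full
    c=np.array([.6505,-.1440])
    h=.022;N=600
    P=np.array([[c[0]-h,c[1]+h,zt],[c[0]+h,c[1]+h,zt],[c[0]+h,c[1]-h,zt],[c[0]-h,c[1]-h,zt]]) # x right,y up
    H=cv2.getPerspectiveTransform(proj(W,P).astype(np.float32),np.float32([[0,0],[N,0],[N,N],[0,N]]))
    cv2.imwrite(f"pics/{name}.png",cv2.warpPerspective(im,H,(N,N),flags=cv2.INTER_CUBIC))
rect(sys.argv[1])
E
python3 rect.py r14
```

```text
(no output)
```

View pics/r14.png

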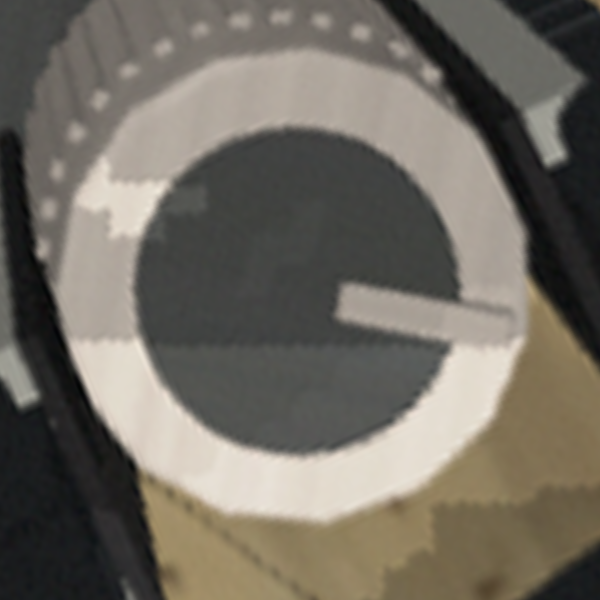

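Emit:
carry_out(
  motion=[
    [30,0,0,0,0.08],
    [30,0,0,0.1,0.22],
    [30,0,0,0.3,0.38],
    [30,0,0,0.4,0.54],
    [30,0,0,0.6,0.7],
    [30,0,0,0.7,0.86],
    [30,0,0,0.9,1.02],
    [30,0,0,1.1,1.18],
    [30,0,0,1.3,1.34],
    [30,0,0,1.4,1.48],
  ],
)

```text
clock: 20.2
tcp_pos: [0.651, -0.1434, 0.0226]
tool_rot: [-0.54, 3.091, -0.0]
contact_force: [2.2, 2.8, 5.6]
grip_width: 0.0343
```

```bash
python3 look.py w15; sed -i 's/zt=.074/zt=.0755/' rect.py; python3 rect.py r15
```

```text
{'joint_pos': array([-2.1740e-01,  3.6690e-01,  1.5050e-01,  1.3511e+00,  1.2000e-03,
       -5.6320e-01]), 'tcp_pos': array([ 0.651 , -0.1434,  0.0226]), 'contact_force': array([2.1519, 2.7736, 5.5831]), 'ft_torque': array([ 0.5366, -0.2837, -0.0412])} 0.03434517020192178
jaw 1.9165774372483613
```

View pics/r15.png

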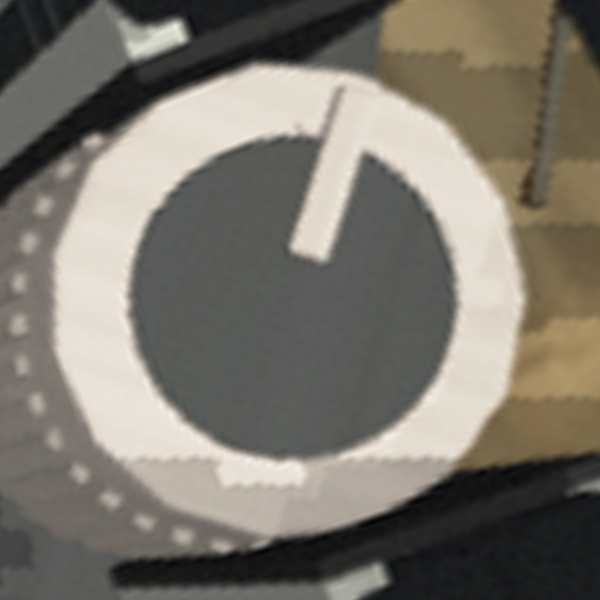

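View pics/w15.png

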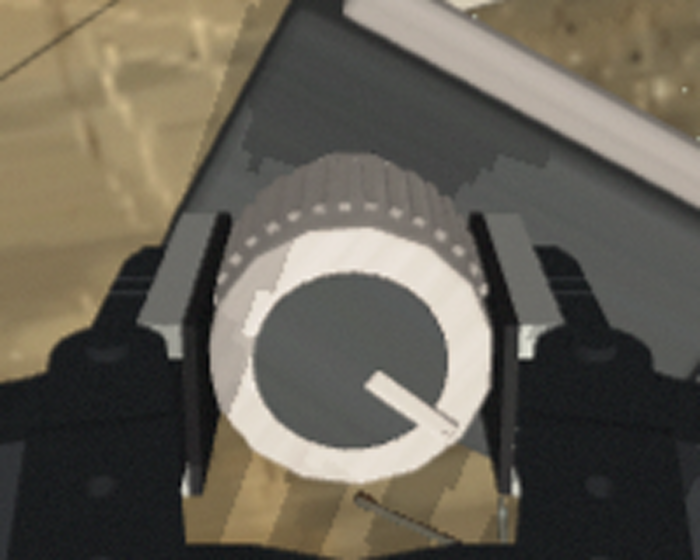

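```bash
cat > mk.py <<'E'
import cv2,numpy as np,sys
for n in sys.argv[1:]:
    g=cv2.cvtColor(cv2.imread(f"pics/{n}.png"),cv2.COLOR_BGR2GRAY)
    c=np.array([298,292]) if n=="r14" else np.array([295,298])
    yy,xx=np.mgrid[:600,:600]; m=((xx-c[0])**2+(yy-c[1])**2<145**2)&(g>125)
    k,l,st,_=cv2.connectedComponentsWithStats(m.astype(np.uint8)); i=1+st[1:,4].argmax()
    p=np.c_[xx[l==i],yy[l==i]].astype(float)
    e=np.linalg.eigh(np.cov((p-p.mean(0)).T))[1][:,1]; e*=np.sign(e@(p.mean(0)-c))
    print(n,st[i],p.mean(0),np.arctan2(-e[1],e[0]), "from centre",np.arctan2(c[1]-p.mean(0)[1],p.mean(0)[0]-c[0]))
E
python3 mk.py r14 r15
```

```text
r14 [ 337  284  106   55 3805] [390.24625493 310.4717477 ] -0.2008024214612484 from centre -0.19763004570247034
r15 [ 289  155   71  108 4425] [323.16225989 208.80090395] 1.2510636932652703 from centre 1.2649773550737657
```

Emit:
carry_out(
  motion=[
    [30,0,0,0,0.03],
    [30,0,0,0.1,0.06],
    [30,0,0,0.1,0.1],
    [30,0,0,0.1,0.13],
    [30,0,0,0.1,0.13],
    [30,0,0,0.1,0.13],
    [30,0,0,0.1,0.13],
    [30,0,0,0.1,0.13],
    [30,0,0,0.1,0.13],
    [30,0,0,0.1,0.13],
  ],
)

```text
clock: 21.55
tcp_pos: [0.651, -0.1433, 0.0228]
tool_rot: [-0.733, 3.051, -0.0]
contact_force: [1.4, 2.3, 5.5]
grip_width: 0.0343
```

```bash
python3 look.py w16;  python3 rect.py r16; python3 mk.py r16
python3 - <<'E'
from h import *
cv2.imwrite("pics/d16.png",cv2.resize(read_camera("side")[110:260,215:375],None,fx=4,fy=4,interpolation=cv2.INTER_CUBIC))
E
```

```text
{'joint_pos': array([-2.1730e-01,  3.6680e-01,  1.5060e-01,  1.3515e+00,  1.3000e-03,
       -6.8850e-01]), 'tcp_pos': array([ 0.651 , -0.1433,  0.0228]), 'contact_force': array([1.3829, 2.28  , 5.5312]), 'ft_torque': array([ 0.5747, -0.214 ,  0.0348])} 0.03429854985818521
jaw 2.041986360852344
r16 [ 284  154   61  106 4426] [313.40555807 206.2431089 ] 1.3715440217384856 from centre 1.3728330702308889
```

View pics/r16.png

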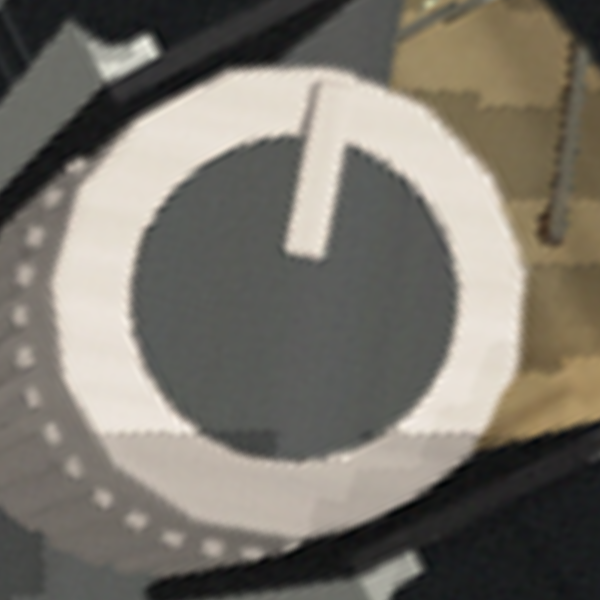

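View pics/d16.png

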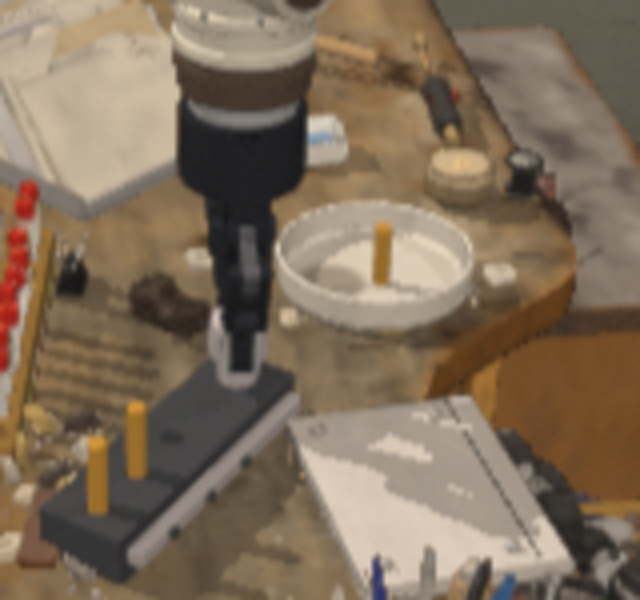

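Run:
```python
import cv2,numpy as np
yy,xx=np.mgrid[:600,:600]
for n,c in (("r14",(298,292)),("r15",(295,298)),("r16",(296,298))):
    g=cv2.cvtColor(cv2.imread(f"pics/{n}.png"),cv2.COLOR_BGR2GRAY).astype(float)
    out=[]
    for r in (60,80,100,120,140):   # mark mid angle along arcs
        t=np.linspace(-.9,.9,721)+(-.17 if n=="r14" else 1.3)
        v=cv2.remap(g.astype(np.float32),(c[0]+r*np.cos(t)).astype(np.float32)[None],(c[1]-r*np.sin(t)).astype(np.float32)[None],1)[0]
        m=v>(v.min()+v.max())/2; idx=np.where(m)[0]; 
        out.append((c[0]+r*np.cos(t[idx].mean()),c[1]-r*np.sin(t[idx].mean()),idx[-1]-idx[0]))
    o=np.array(out); s=np.polyfit(o[:,0],o[:,1],1) if n=="r14" else np.polyfit(o[:,1],o[:,0],1)
    print(n,-np.arctan(s[0]) if n=="r14" else np.pi/2+np.arctan(s[0]),o[:,2], [round(float(np.arctan2(c[1]-b,a-c[0])),3) for a,b,_ in out])
```

```text
r14 -0.20199341000167279 [259. 196. 160. 134. 113.] [-0.191, -0.2, -0.197, -0.198, -0.199]
r15 1.2492543456509286 [259. 195. 158. 131. 111.] [1.276, 1.269, 1.265, 1.261, 1.261]
r16 1.368504484624123 [260. 197. 158. 132. 112.] [1.395, 1.386, 1.385, 1.38, 1.38]
```

```bash
python3 -c "
from station import *
print(hand_in()); print(observe()['clock'])"
```

```text
the job is handed in; nothing more can be done
None
the job is handed in; nothing more can be done
```

The job is done and handed in at about 22 s of the 64 s allowed. `hand_in` gave no verdict.

- **Short pin:** It stood in the y = 0 hole. I pulled it out and left it standing upright in the dish. The last side picture shows it there, with both full-length pins still in their holes and the dish and charcoal where they were.
- **Cap:** I screwed it down until it hit the stop. The wrist moment jumped from about 0.06 to 1.2 N m and the fingers slipped a little on the cap. I then backed it off and kept hold of it.
- **Quarter turn:** By code, the mark on the cap turned from -0.20 to 1.37 rad, which is 1.57 rad. Reading the stop picture by eye gave about -0.15, or 1.52 rad. The gripper itself turned 1.61 rad, and I put the difference down to slip and wind-up at the stop.

**First grasp missed:** The fingers end about 24 mm short of the reported TCP. So on the first try they closed on top of the short pin, pressing with about 6 N. I confirmed the offset in all three cameras and worked 24 mm lower from then on.

**Grip on the cap:** The grip opening reads 34.3 mm against the 36 mm cap. It also read about 2 mm low on the pin.

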